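# Rake the rock pieces into an even layer under the dust shield

### The job

The broken rock pieces are crowded in the rear half of the sorting bed, under the clear dust shield. With the hand rake, draw pieces forward so that they lie as one even layer, one piece lying flat and well inside each of the four quarters marked on the bed's floor, then stand the rake upright on the bench beside the bed. Touch the pieces with the rake only, do not bump the shield, and leave the ear muffs, the black marker and the dropper bottle where they are.

Things in the scene. Friction and masses are not known exactly. Their poses are not given: they have to be found in the camera images.
- bed: shallow plywood sorting bed, fixed to the bench. Outside 246 mm (x) by 296 mm (y); rim 8 mm thick, 28 mm high; inner floor 230 x 280 mm, 6 mm above the bench. Origin: centre of its underside, on the bench. x points to the rear (away from the robot), y to the left, z up. A thin black cross on the floor along x = 0 and y = 0 marks the quarters.
- dust_shield: clear level plastic panel with aluminium front edge, fixed over the rear half of the bed; origin and axes are the bed's. Covers x = +12 mm (front edge, just behind the black line along y) to +124 mm, y = -148 to +148 mm; underside 225 mm, top 236 mm above the bench. Two flat posts stand on the rear rim at x = +119, y = -130 and +130 mm; front and sides are open.
- rake_grip (a point): grip point on the loose hand rake's wooden handle, on its axis, 195 mm above the tine tips. The rake stands upright on its tines at the start; z points up the handle, y along the head's width. 240 mm tall, 0.22 kg; handle 24 mm (x) by 20 mm (y), from 60 to 240 mm above the tips, to be gripped across y. Front and back are alike.
- rake_foot (a point): point on the rake's axis level with the tine tips, 195 mm below rake_grip; same axes. Steel head 30 mm (x) by 46 mm (y), 32 to 42 mm above the tips; below it two rows of three tines, 8 mm thick, at x = -11 and +11 mm, y = -19, 0 and +19 mm: their outer sides lie 15 mm before and behind the axis.
- piece_1: loose grey piece of broken rock, 44 mm (x) by 60 mm (y) by 30 mm high, about 0.11 kg, one of four alike. Origin: centre of its flat underside; z up. At the start the four lie flat on the bed's floor side by side in a row under the shield, about 67 mm apart, two left and two right of the middle line, their y roughly along the bed's y.
- piece_2: loose grey piece of broken rock, 44 mm (x) by 60 mm (y) by 30 mm high, about 0.11 kg, one of four alike. Origin: centre of its flat underside; z up. At the start the four lie flat on the bed's floor side by side in a row under the shield, about 67 mm apart, two left and two right of the middle line, their y roughly along the bed's y.
- piece_3: loose grey piece of broken rock, 44 mm (x) by 60 mm (y) by 30 mm high, about 0.11 kg, one of four alike. Origin: centre of its flat underside; z up. At the start the four lie flat on the bed's floor side by side in a row under the shield, about 67 mm apart, two left and two right of the middle line, their y roughly along the bed's y.
- piece_4: loose grey piece of broken rock, 44 mm (x) by 60 mm (y) by 30 mm high, about 0.11 kg, one of four alike. Origin: centre of its flat underside; z up. At the start the four lie flat on the bed's floor side by side in a row under the shield, about 67 mm apart, two left and two right of the middle line, their y roughly along the bed's y.
- ear_muffs: red ear muffs lying on the bench, 168 x 132 x 67 mm, a bystander; origin at the centre of the underside
- marker_black: black and grey marker lying on the bench, 18 x 135 x 18 mm, a bystander; origin at the centre of the underside
- dropper_bottle: small brown dropper bottle standing behind the bed, 37 x 37 x 109 mm, a bystander; origin at the centre of the underside

How it is judged:
On the way:
1. the rake's tines reach down into the bed under the shield (x of rake_foot in the frame of bed above 0.04 m and z of rake_foot in the frame of bed below 0.045 m), for 0.1 s.
At the end, for the whole second after the job is handed in: Each quarter holds one piece, its centre at least 15 mm from both lines; all lie flat (0.15 rad) on the bed's floor (underside under 12 mm above the bench); the rake stands upright (0.1 rad) on the bench, its foot over 140 mm (along the bed's x) or 165 mm (along y) from the bed's centre (((x of piece_1 in the frame of bed below -0.015 m and y of piece_1 in the frame of bed below -0.015 m) or (x of piece_2 in the frame of bed below -0.015 m and y of piece_2 in the frame of bed below -0.015 m) or (x of piece_3 in the frame of bed below -0.015 m and y of piece_3 in the frame of bed below -0.015 m) or (x of piece_4 in the frame of bed below -0.015 m and y of piece_4 in the frame of bed below -0.015 m)) and ((x of piece_1 in the frame of bed below -0.015 m and y of piece_1 in the frame of bed above 0.015 m) or (x of piece_2 in the frame of bed below -0.015 m and y of piece_2 in the frame of bed above 0.015 m) or (x of piece_3 in the frame of bed below -0.015 m and y of piece_3 in the frame of bed above 0.015 m) or (x of piece_4 in the frame of bed below -0.015 m and y of piece_4 in the frame of bed above 0.015 m)) and ((x of piece_1 in the frame of bed above 0.015 m and y of piece_1 in the frame of bed below -0.015 m) or (x of piece_2 in the frame of bed above 0.015 m and y of piece_2 in the frame of bed below -0.015 m) or (x of piece_3 in the frame of bed above 0.015 m and y of piece_3 in the frame of bed below -0.015 m) or (x of piece_4 in the frame of bed above 0.015 m and y of piece_4 in the frame of bed below -0.015 m)) and ((x of piece_1 in the frame of bed above 0.015 m and y of piece_1 in the frame of bed above 0.015 m) or (x of piece_2 in the frame of bed above 0.015 m and y of piece_2 in the frame of bed above 0.015 m) or (x of piece_3 in the frame of bed above 0.015 m and y of piece_3 in the frame of bed above 0.015 m) or (x of piece_4 in the frame of bed above 0.015 m and y of piece_4 in the frame of bed above 0.015 m)) and angle between each of piece_1, piece_2, piece_3, piece_4's own z axis and vertical below 0.15 rad and z of each of piece_1, piece_2, piece_3, piece_4 in the frame of bed below 0.012 m and angle between rake_foot's own z axis and vertical below 0.1 rad and height (world z) of rake_foot between -0.005 and 0.005 m and (x of rake_foot in the frame of bed below -0.14 m or x of rake_foot in the frame of bed above 0.14 m or y of rake_foot in the frame of bed below -0.165 m or y of rake_foot in the frame of bed above 0.165 m)); the robot touches nothing.
It fails at once if a piece is touched by the fingers or the arm (contact force between any of the fingers, the arm and piece_1 above 0.5 N or contact force between any of the fingers, the arm and piece_2 above 0.5 N or contact force between any of the fingers, the arm and piece_3 above 0.5 N or contact force between any of the fingers, the arm and piece_4 above 0.5 N).
It fails at once if the shield is bumped (more than 8 N) (contact force between anything else and dust_shield above 8 N).
It fails at once if the ear muffs, the marker or the dropper bottle is moved more than 20 mm (distance of any of ear_muffs, marker_black, dropper_bottle from where it was at the start of the episode above 0.02 m).
It also fails if it takes over 42 s, if anything falls off the work surface, if the arm or the gripper's body presses on something with over 40 N, if the wrist force passes 120 N, or if a joint passes its speed limit or range.

### The arm

A 6-joint arm with a two-finger parallel gripper is mounted at the origin on a cart in front of the work surface, level with it; the furniture and walls round the work are solid. World frame = base frame: x ahead of the robot, y to its left, z up, the work surface at z = 0. Lengths are in m, angles in rad, forces in N, time in s.
With the tool pointing down it reaches from about 0.3 to 0.775 m from the base axis. Payload 14.6 kg.
Tool frame: the origin (TCP) lies midway between the tips of the shut fingers; the grasp point (between the pads) lies 19 mm behind it (grasp_offset is the distance from the TCP to the grasp point, in m); z points along the fingers, y is the line along which they close (so a half turn about z gives the same grasp; the last joint's range is limited). The gripper opens to 94 mm and grips with 3 to 60 N. Pads are 16 mm wide; open, the fingers measure 119 mm over their backs; the gripper's body (75 mm by 177 mm) begins 78 mm behind the grasp point.
Start: joints at [1.107, 0.3, 1.521, -0, 1.321, -0.067], TCP at [0.213, 0.507, 0.205] pointing down, gripper open.
Joint ranges: [-3.03, 3.03], [-0.79, 2.21], [0.23, 2.52], [-1.04, 4.18], [0, 3.07], [-2.55, 2.55]. Speed limits (rad/s): [2.22, 2.22, 2.57, 3.14, 3.14, 3.14].

### API

Orientations are given as [roll, pitch, yaw] about the fixed x, y, z axes, in that order (R = Rz(yaw) Ry(pitch) Rx(roll)).
In Python, from station import * gives the robot as it stands. The module is installed in compiled form; this text tells all that it offers.
- The arm moves only by the tool send_rows, never from a script. Its argument "rows" is a list of rows, each an object of numbers: "dx", "dy", "dz": the shift along the tool's x, y, z in mm; "roll": the turn about the tool's z in degrees; "jaw": the closure, from -1 (fully open) to 1 (shut). In form: [{"dx": .., "dy": .., "dz": .., "roll": .., "jaw": ..}, ...]. A call has 1 to 12 rows; each row shifts and turns the commanded pose from where the row before left it, along the tool's axes as they then stand; what a row does not reach is not made up. A row lasts 1/12 s, in which the tool goes at most 41.7 mm and 7.16 degrees, less where a joint would pass 70% of its speed; a pose out of reach is approached as far as the arm can. A call is refused whole if a number of a shift passes 41.7 or a number of a turn 7.16, either way. A call with a gripper value outside its range is refused whole. The fingers move at their own pace and stop on an object; "force" is the grip in N (left out, the last holds). Time passes only in rows, so rows that do not move let the fingers close. It gives the time, the measured TCP pose, the force, the opening and the grip force at its end, in the units of the state.
- get_obs(): the state, without advancing time (a new reading comes with each control period).
- camera(name): name is "side" or "top" or "wrist"; returns a dict with "frame" (480x640x3 uint8, red, green, blue), "z_map" (480x640 float32, m along the optical axis (not along the pixel's ray), 0 where there is no reading), "camera_matrix" (3x3 intrinsics, pixels), "rvec" (rotation vector, rad) and "tvec" (3), from world to camera coordinates, as OpenCV has them. Camera axes: x right, y down, z forward; pixel columns grow to the right and rows downward; lengths in m; the calibration is good to about 2 mm. A picture is of the moment at which its call begins.
- hand_in(): hands the job in; it is judged then, once.
The state is a dict: "time_s": time; "qpos": joint angles; "joint_vel": joint speeds; "tau": joint torques, N m; "ee_pos": TCP position; "eef_rot": TCP orientation; "force": force on the tool from outside, world axes, zero at the start; "moment": the same for the moment, N m; "grip_width": finger opening in m; "grip_force": force on a finger pad.
Only numpy, scipy, OpenCV 4.12 (cv2) and the standard library are available. Lean on these libraries where they do the work, as an engineer would, in place of code of your own. Each camera call takes 0.05 s, during which the arm holds its last target. There are 200 camera calls.

## Working session

There is one attempt and no reset: what is moved stays moved. The work goes in short steps, Python scripts to look and compute and a tool call to move; the robot and the scene stay as the last step left them, time stands still between calls to the robot, and variables do not carry over. Pictures are saved under pics/ and viewed, at most 10 in all, crops included, and the job is handed in when it is done.

Besides the shell and the picture viewer there is one more tool, called after "Request:" as name(argument=value, ...) on one line, values as JSON. send_rows: Moves the arm, as the interface text tells. Its arguments: {"type":"object","properties":{"rows":{"type":"array"},"force":{"type":"number"}},"required":["rows"]}

```bash
mkdir -p pics
cat > h.py <<'E'
from station import *
import numpy as np, cv2
def cam(n):
    c=camera(n); R=cv2.Rodrigues(np.array(c["rvec"],float))[0]; return c,np.array(c["camera_matrix"]),R,np.array(c["tvec"],float).ravel()
def cloud(n):
    c,K,R,t=cam(n); z=c["z_map"].astype(float); v,u=np.mgrid[:480,:640]
    P=np.stack([(u-K[0,2])/K[0,0]*z,(v-K[1,2])/K[1,1]*z,z],-1)
    return c,(P-t)@R
def ray(u,v,h,K,R,t):
    d=R.T@np.array([(u-K[0,2])/K[0,0],(v-K[1,2])/K[1,1],1]);o=-R.T@t
    return o+d*(h-o[2])/d[2]
E
python3 - <<'E'
from h import *
for n in("top","side"):
    c,P=cloud(n); cv2.imwrite(f"pics/{n}0.png",c["frame"][:,:,::-1]); np.save(n+"P.npy",P)
    print(n,-cv2.Rodrigues(np.array(c["rvec"]))[0].T@np.array(c["tvec"]).ravel())
print(get_obs())
E
```

```text
top [0.41187413 0.27763562 1.13229418]
side [0.460428   1.11082145 0.75152309]
{'time_s': 0.1, 'qpos': array([ 1.10739777e+00,  3.00453570e-01,  1.52152252e+00, -8.73153329e-06,
        1.32069530e+00, -6.66048146e-02]), 'joint_vel': array([-0.00091201, -0.00088716, -0.00040293, -0.00081663,  0.00078599,
        0.00125062]), 'tau': array([ 2.09300859e-03, -5.32649732e+01, -3.53280544e+01,  7.09508755e-02,
        2.36222288e-02, -6.82614609e-05]), 'ee_pos': array([0.21245578, 0.50705201, 0.20492071]), 'eef_rot': array([-3.14051574e+00, -6.33575929e-05,  2.74480105e+00]), 'force': array([-0.65813314,  0.49874479, -0.03337071]), 'moment': array([-0.01147076, -0.01165091, -0.00549147]), 'grip_force': 0.0, 'grip_width': 0.09401141060166275}
```

View pics/top0.png

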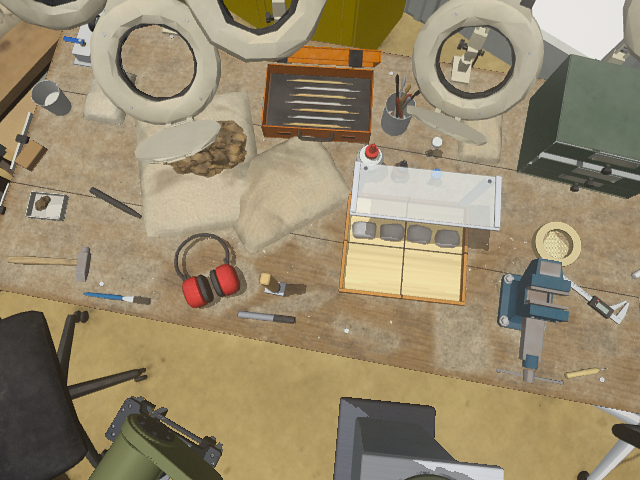

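View pics/side0.png

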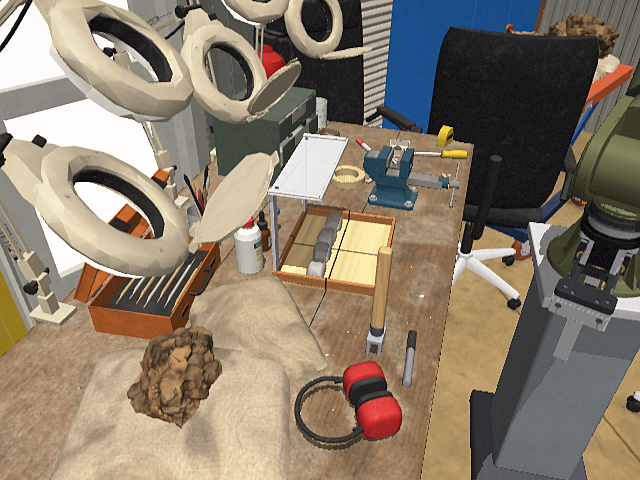

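The top view shows the rake's handle at about (268,280), the front corners of the bed at (340,293) and (467,305), and the grey pieces in a row near (364,230), (391,231), (419,234) and (447,238). The marker is at (267,317) and the muffs at (211,280). In the side view the rake runs from (385,250) down to (374,345).

Run:
```python
from h import *
P=np.load("topP.npy"); f=cv2.imread("pics/top0.png"); hsv=cv2.cvtColor(f,cv2.COLOR_BGR2HSV)
v,u=np.mgrid[:480,:640]
for p in[(340,293),(467,305),(403,246),(268,280),(280,290),(364,230),(447,238),(267,317),(420,180),(345,250)]: print(p,P[p[1],p[0]].round(3))
box=(u>330)&(u<510)&(v>155)&(v<312)
m=box&(P[...,2]>.024)&(P[...,2]<.032)
q=P[m][:,:2].astype(np.float32); print("rim",cv2.minAreaRect(q),len(q))
m=box&(P[...,2]>.22)&(P[...,2]<.245); q=P[m][:,:2].astype(np.float32)
if len(q):print("shield",cv2.minAreaRect(q),len(q),np.median(P[m][:,2]))
# pieces: grey, height
m=(box&(hsv[...,1]<60)&(P[...,2]>.015)&(P[...,2]<.045)&(v>215)).astype(np.uint8)
n,l,s,c=cv2.connectedComponentsWithStats(cv2.morphologyEx(m,cv2.MORPH_OPEN,np.ones((3,3))))
for i in range(1,n):
    if s[i,4]>40:
        q=P[l==i]; print("piece",s[i],q.min(0).round(3),q.max(0).round(3),cv2.minAreaRect(q[:,:2].astype(np.float32)))
# rake
m=(u>250)&(u<300)&(v>260)&(v<305)
for a,b in((.22,.26),(.03,.06),(.07,.2)):
    k=m&(P[...,2]>a)&(P[...,2]<b); q=P[k]
    if len(q):print("rake",a,len(q),q.min(0).round(3),q.max(0).round(3),cv2.minAreaRect(q[:,:2].astype(np.float32)))
# floor lines black
m=box&(P[...,2]<.012)&(hsv[...,2]<90)&(v>240); print("black px",m.sum(), np.argwhere(m)[:5])
S=np.load("sideP.npy")
for p in((385,252),(378,300),(374,345)):print("side",S[p[1],p[0]].round(3))
m=(S[...,2]>.222)&(S[...,2]<.25)&(S[...,0]>.2)&(S[...,0]<.8)&(abs(S[...,1])<.6)
V,U=np.mgrid[:480,:640]
k=m&(U>370)&(U<400)&(V<300); print("side top",S[k].mean(0) if k.any() else 0)
k=(U>355)&(U<392)&(V>240)&(V<360)&(S[...,2]>.08)&(S[...,2]<.2)&(S[...,1]<.6)&(S[...,1]>.3);q=S[k];print(q.min(0),q.max(0),len(q))
```

```text
(340, 293) [0.503 0.241 0.001]
(467, 305) [ 0.504 -0.064  0.001]
(403, 246) [0.631 0.098 0.005]
(268, 280) [0.495 0.387 0.239]
(280, 290) [0.493 0.381 0.045]
(364, 230) [0.655 0.198 0.038]
(447, 238) [0.412 0.278 1.132]
(267, 317) [0.429 0.406 0.018]
(420, 180) [0.725 0.108 0.233]
(345, 250) [0.603 0.239 0.034]
rim ((0.6759700179100037, 0.06756429374217987), (0.3665350377559662, 0.420220285654068), 5.806966304779053) 1781
shield ((0.6937118172645569, 0.09504896402359009), (0.29688113927841187, 0.11345580965280533), 89.37109375) 8040 0.231718240462798
piece [352 222  24  17 365] [0.639 0.169 0.016] [0.679 0.227 0.042] ((0.658545732498169, 0.19786061346530914), (0.03964073210954666, 0.056551773101091385), 4.17546272277832)
piece [380 224  25  17 370] [0.64  0.1   0.015] [0.682 0.159 0.042] ((0.659620463848114, 0.128323495388031), (0.03952334448695183, 0.059836868196725845), 7.067533493041992)
piece [407 225  25  19 385] [0.641 0.034 0.016] [0.682 0.093 0.043] ((0.6615402698516846, 0.06388264894485474), (0.059249069541692734, 0.040350448340177536), 86.42560577392578)
piece [435 230  25 
[... 207 characters left out ...]
4 0.245] ((0.49754127860069275, 0.3936421871185303), (0.019909482449293137, 0.024082176387310028), 82.50550079345703)
rake 0.03 123 [0.482 0.371 0.035] [0.512 0.417 0.06 ] ((0.49777132272720337, 0.3937515914440155), (0.04582207277417183, 0.029885265976190567), 85.22535705566406)
rake 0.07 97 [0.485 0.383 0.073] [0.507 0.402 0.198] ((0.493169367313385, 0.3887118995189667), (0.012091701850295067, 0.026550782844424248), 48.03385543823242)
black px 65 [[242 343]
 [242 348]
 [248 404]
 [251 433]
 [256 403]]
side [0.496 0.401 0.239]
side [0.5   0.4   0.131]
side [0.499 0.388 0.002]
side top [0.4964945  0.39825529 0.23425224]
[0.48450171 0.38872306 0.08009909] [0.50933699 0.40550497 0.1993004 ] 706
```

Request:
send_rows(rows=[{"roll": -7, "dz": 10, "jaw": -1}, {"roll": -7, "dz": 10, "jaw": -1}, {"roll": -3.9, "dz": 9, "jaw": -1}, {"dx": -24, "dy": -26, "jaw": -1}, {"dx": -24, "dy": -26, "jaw": -1}, {"dx": -24, "dy": -26, "jaw": -1}, {"dx": -24, "dy": -25, "jaw": -1}, {"jaw": -1}], force=40)

```text
invalid input at $.rows[0]: expected keys dx, dy, dz, roll, jaw
```

Request:
send_rows(rows=[{"dx": 0, "dy": 0, "roll": -7, "dz": 10, "jaw": -1}, {"dx": 0, "dy": 0, "roll": -7, "dz": 10, "jaw": -1}, {"dx": 0, "dy": 0, "roll": -3.9, "dz": 9, "jaw": -1}, {"dx": -24, "dy": -26, "dz": 0, "roll": 0, "jaw": -1}, {"dx": -24, "dy": -26, "dz": 0, "roll": 0, "jaw": -1}, {"dx": -24, "dy": -26, "dz": 0, "roll": 0, "jaw": -1}, {"dx": -24, "dy": -25, "dz": 0, "roll": 0, "jaw": -1}, {"dx": 0, "dy": 0, "dz": 0, "roll": 0, "jaw": -1}], force=40)

```text
time_s: 0.77
ee_pos: [0.3021, 0.3931, 0.1763]
eef_rot: [-3.141, 0.0, 3.054]
force: [-0.5, 1.1, -0.2]
grip_width: 0.0941
grip_force: 0.0
```

Request:
send_rows(rows=[{"dx": -35, "dy": 5, "dz": 0, "roll": 0, "jaw": -1}, {"dx": -35, "dy": 4, "dz": 0, "roll": 0, "jaw": -1}, {"dx": -35, "dy": 4, "dz": 0, "roll": 0, "jaw": -1}, {"dx": -35, "dy": 3, "dz": 0, "roll": 0, "jaw": -1}, {"dx": -35, "dy": 1, "dz": 0, "roll": 0, "jaw": -1}, {"dx": -20, "dy": 0, "dz": 0, "roll": 0, "jaw": -1}, {"dx": 0, "dy": 0, "dz": 0, "roll": 0, "jaw": -1}])

```text
time_s: 1.35
ee_pos: [0.4981, 0.3962, 0.1751]
eef_rot: [-3.141, -0.001, 3.055]
force: [-1.2, -0.2, 0.1]
grip_width: 0.0941
grip_force: 0.0
```

Request:
send_rows(rows=[{"dx": 0, "dy": 0, "dz": 0, "roll": 0, "jaw": 1}, {"dx": 0, "dy": 0, "dz": 0, "roll": 0, "jaw": 1}, {"dx": 0, "dy": 0, "dz": 0, "roll": 0, "jaw": 1}, {"dx": 0, "dy": 0, "dz": 0, "roll": 0, "jaw": 1}, {"dx": 0, "dy": 0, "dz": 0, "roll": 0, "jaw": 1}, {"dx": 0, "dy": 0, "dz": 0, "roll": 0, "jaw": 1}], force=40)

```text
time_s: 1.85
ee_pos: [0.4949, 0.3973, 0.1768]
eef_rot: [3.141, 0.0, 3.058]
force: [-0.1, -0.7, 0.4]
grip_width: 0.0578
grip_force: 0.0
```

Request:
send_rows(rows=[{"dx": 0, "dy": 0, "dz": 0, "roll": 0, "jaw": 1}, {"dx": 0, "dy": 0, "dz": 0, "roll": 0, "jaw": 1}, {"dx": 0, "dy": 0, "dz": 0, "roll": 0, "jaw": 1}, {"dx": 0, "dy": 0, "dz": 0, "roll": 0, "jaw": 1}, {"dx": 0, "dy": 0, "dz": 0, "roll": 0, "jaw": 1}, {"dx": 0, "dy": 0, "dz": 0, "roll": 0, "jaw": 1}, {"dx": 0, "dy": 0, "dz": 0, "roll": 0, "jaw": 1}, {"dx": 0, "dy": 0, "dz": 0, "roll": 0, "jaw": 1}])

```text
time_s: 2.52
ee_pos: [0.4952, 0.397, 0.1761]
eef_rot: [-3.141, -0.0, 3.057]
force: [0.2, 0.6, -2.6]
grip_width: 0.0197
grip_force: 40.0
```

Request:
send_rows(rows=[{"dx": 0, "dy": 0, "dz": -20, "roll": 0, "jaw": 1}, {"dx": -10, "dy": 0, "dz": -30, "roll": -2, "jaw": 1}, {"dx": -14, "dy": -20, "dz": -10, "roll": -2.3, "jaw": 1}, {"dx": -14, "dy": -30, "dz": 0, "roll": 0, "jaw": 1}, {"dx": 0, "dy": -32, "dz": 0, "roll": 0, "jaw": 1}, {"dx": 0, "dy": -35, "dz": 0, "roll": 0, "jaw": 1}, {"dx": 0, "dy": -35, "dz": 0, "roll": 0, "jaw": 1}, {"dx": 0, "dy": -35, "dz": 0, "roll": 0, "jaw": 1}, {"dx": 0, "dy": -35, "dz": 0, "roll": 0, "jaw": 1}, {"dx": 0, "dy": -35, "dz": 0, "roll": 0, "jaw": 1}, {"dx": 0, "dy": -29, "dz": 0, "roll": 0, "jaw": 1}, {"dx": 0, "dy": -15, "dz": 0, "roll": 0, "jaw": 1}])

```text
time_s: 3.52
ee_pos: [0.5294, 0.0915, 0.2365]
eef_rot: [-3.141, 0.0, 3.13]
force: [-0.7, 0.2, -3.2]
grip_width: 0.02
grip_force: 40.0
```

Run:
```python
from h import *
o=get_obs();print(o["ee_pos"],o["eef_rot"],o["grip_width"],o["force"])
c,P=cloud("side"); cv2.imwrite("pics/s1.png",cv2.resize(c["frame"][130:350,220:460,::-1],None,fx=2.5,fy=2.5))
```

```text
[0.52939136 0.09148214 0.23652969] [-3.14107863e+00  2.85187310e-05  3.13029486e+00] 0.01996239337430781 [-0.67212581  0.22776734 -3.23210868]
```

View pics/s1.png

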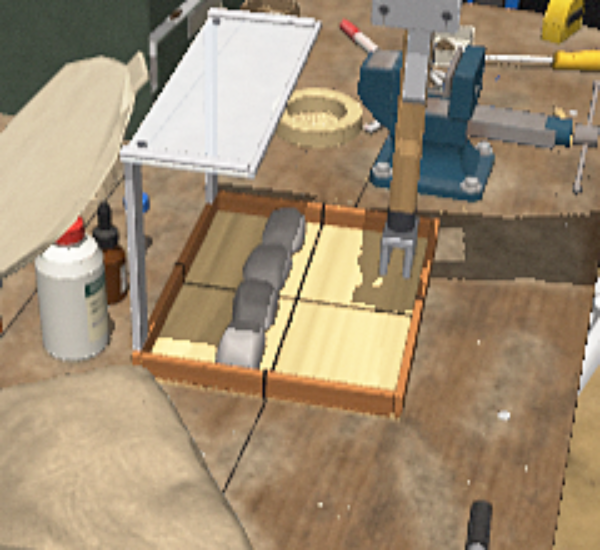

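The rake is held upright over the front of the bed, with its tines at about (398,265) in the crop. Next I lower it and draw it back against the inside of the front rim.

Request:
send_rows(rows=[{"dx": 0, "dy": 0, "dz": 20, "roll": 0, "jaw": 1}, {"dx": 0, "dy": 0, "dz": 20, "roll": 0, "jaw": 1}, {"dx": 0, "dy": 0, "dz": 10, "roll": 0, "jaw": 1}, {"dx": 0, "dy": 0, "dz": 4, "roll": 0, "jaw": 1}, {"dx": 0, "dy": 0, "dz": 0, "roll": 0, "jaw": 1}])

```text
time_s: 3.98
ee_pos: [0.5296, 0.0947, 0.1826]
eef_rot: [-3.141, -0.0, 3.133]
force: [1.0, -0.5, -2.2]
grip_width: 0.0197
grip_force: 40.0
```

Request:
send_rows(rows=[{"dx": 0, "dy": 0, "dz": 0, "roll": 0, "jaw": 1}, {"dx": 5, "dy": 0, "dz": 0, "roll": 0, "jaw": 1}, {"dx": 10, "dy": 0, "dz": 0, "roll": 0, "jaw": 1}, {"dx": 11, "dy": 0, "dz": 0, "roll": 0, "jaw": 1}, {"dx": 11, "dy": 0, "dz": 1, "roll": 0, "jaw": 1}, {"dx": 0, "dy": 0, "dz": 0, "roll": 0, "jaw": 1}], force=4)

```text
time_s: 4.48
ee_pos: [0.4914, 0.095, 0.1819]
eef_rot: [3.142, 0.0, 3.133]
force: [0.4, -0.1, -1.1]
grip_width: 0.0199
grip_force: 4.0
```

```bash
cat > tilt.py <<'E'
from h import *
import sys
o=get_obs();print(o["ee_pos"].round(4),o["eef_rot"].round(3),o["grip_width"].round(4),o["force"].round(1))
c,P=cloud("side")
hsv=cv2.cvtColor(c["frame"],cv2.COLOR_RGB2HSV)
if len(sys.argv)>1: cv2.imwrite(sys.argv[1],cv2.resize(c["frame"][130:350,220:460,::-1],None,fx=2.5,fy=2.5))
y=o["ee_pos"][1]
m=(abs(P[...,1]-y)<.035)&(P[...,2]>.055)&(P[...,2]<o["ee_pos"][2]+.06)&(abs(P[...,0]-o["ee_pos"][0])<.2)&(hsv[...,0]<25)&(hsv[...,1]>60)
q=P[m]
q=q[q[:,1]>y-.005]
f=cv2.fitLine(q[:,[0,2]].astype(np.float32),cv2.DIST_HUBER,0,.01,.01).ravel()
th=np.arctan2(-f[0]*np.sign(f[1]),abs(f[1])) 
print(len(q),"tilt deg",np.degrees(th),"pt",f[2:],"z range",q[:,2].min(),q[:,2].max())
# axis x at TCP+19mm height and foot
g=o["ee_pos"][2]+.019; xa=f[2]-np.tan(th)*(g-f[3]); print("axis x at grasp",xa, "foot est (195)",xa+.195*np.sin(th),g-.195*np.cos(th))
E
python3 tilt.py
```

```text
Traceback (most recent call last):
  File "tilt.py", line 3, in <module>
    o=get_obs();print(o["ee_pos"].round(4),o["eef_rot"].round(3),o["grip_width"].round(4),o["force"].round(1))
                                                                 ^^^^^^^^^^^^^^^^^^^^^
AttributeError: 'float' object has no attribute 'round'
```

```bash
sed -i 's/o\["grip_width"\].round(4)/o["grip_width"]/' tilt.py; python3 tilt.py
```

```text
[0.4914 0.095  0.1819] [3.142 0.    3.133] 0.019942136591474268 [ 0.4 -0.1 -1.1]
532 tilt deg 5.328747 pt [0.50957716 0.13194609] z range 0.06741168325589428 0.24080268717524567
axis x at grasp 0.5031412349340824 foot est (195) 0.5212509160188344 0.006789523359077537
```

```bash
python3 tilt.py pics/s2.png
```

```text
[0.4923 0.095  0.1821] [3.141e+00 1.000e-03 3.133e+00] 0.020152104783820134 [ 0.5  0.3 -0.8]
532 tilt deg 5.2602673 pt [0.5096793  0.15278405] z range 0.07038438509248982 0.24083624258778863
axis x at grasp 0.5052346892763488 foot est (195) 0.5231123034019582 0.006880884357987727
```

View pics/s2.png

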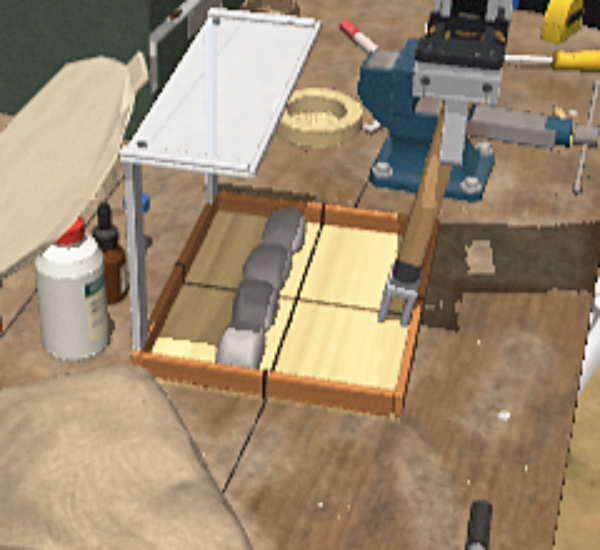

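The rake pivots in the light grip, with its tines against the rim at about (400,310). I carry on along the arc.

Request:
send_rows(rows=[{"dx": 16, "dy": 0, "dz": 2, "roll": 0, "jaw": 1}, {"dx": 16, "dy": 0, "dz": 4, "roll": 0, "jaw": 1}, {"dx": 15, "dy": 0, "dz": 5, "roll": 0, "jaw": 1}, {"dx": 15, "dy": 0, "dz": 6, "roll": 0, "jaw": 1}, {"dx": 14, "dy": 0, "dz": 7, "roll": 0, "jaw": 1}, {"dx": 14, "dy": 0, "dz": 8, "roll": 0, "jaw": 1}, {"dx": 0, "dy": 0, "dz": 0, "roll": 0, "jaw": 1}])

```text
time_s: 5.17
ee_pos: [0.4012, 0.0956, 0.1486]
eef_rot: [-3.141, -0.002, 3.132]
force: [0.9, 0.8, -2.4]
grip_width: 0.0199
grip_force: 4.0
```

Request:
send_rows(rows=[{"dx": 0, "dy": 0, "dz": 0, "roll": 0, "jaw": 1}, {"dx": 0, "dy": 0, "dz": 0, "roll": 0, "jaw": 1}, {"dx": 0, "dy": 0, "dz": 0, "roll": 0, "jaw": 1}, {"dx": 0, "dy": 0, "dz": 0, "roll": 0, "jaw": 1}, {"dx": 0, "dy": 0, "dz": -25, "roll": 0, "jaw": 1}, {"dx": 0, "dy": 0, "dz": -25, "roll": 0, "jaw": 1}, {"dx": 0, "dy": 0, "dz": 0, "roll": 0, "jaw": 1}], force=60)

```text
time_s: 5.75
ee_pos: [0.4045, 0.0958, 0.2035]
eef_rot: [3.141, 0.006, 3.132]
force: [0.2, 0.7, -2.0]
grip_width: 0.0198
grip_force: 60.0
```

```bash
sed -i "s/(P\[...,2\]>.055)&(P\[...,2\]<o\[\"ee_pos\"\]\[2\]+.06)/(P[...,2]>.05)\&(P[...,2]<o['ee_pos'][2]-.01)/" tilt.py; python3 tilt.py pics/s3.png
```

```text
[0.4045 0.0958 0.2035] [3.141 0.006 3.132] 0.019828188599711385 [ 0.2  0.7 -2. ]
415 tilt deg 41.967888 pt [0.47880766 0.15967688] z range 0.06446895569769318 0.19349640949143745
axis x at grasp 0.4222984825348961 foot est (195) 0.5526977096772301 0.0775211090251158
```

View pics/s3.png

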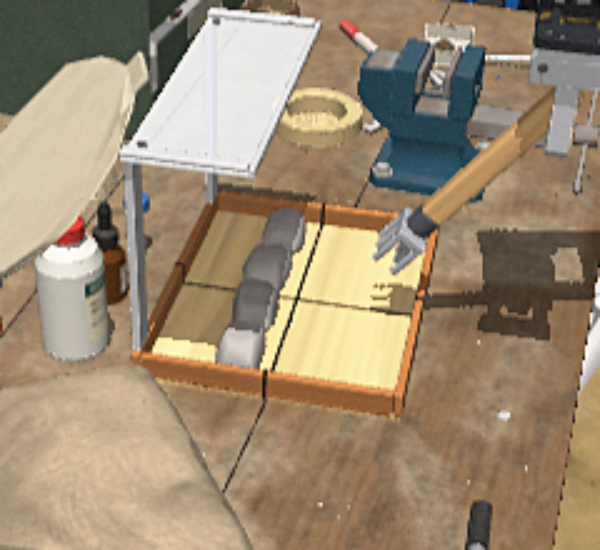

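The rake is lifted and leans about 40°, with its tines at about (390,255). I now measure the tine tips against the TCP.

```bash
cat > tips.py <<'E'
from h import *
o=get_obs();e=o["ee_pos"];print(e.round(4),o["time_s"])
for n in("side","top"):
    c,P=cloud(n); hsv=cv2.cvtColor(c["frame"],cv2.COLOR_RGB2HSV)
    D=P-e
    m=(abs(D[...,1])<.03)&(P[...,2]>.045)&(D[...,2]<.07)&(abs(D[...,0]-.08)<.14)
    st=m&(hsv[...,1]<50)&(D[...,0]>.06)&(D[...,2]<-.06); q=D[st]
    wd=m&(hsv[...,1]>70)&(hsv[...,0]<28); w=D[wd]
    print(n,len(q),"steel rel min",q.min(0).round(3),"max",q.max(0).round(3), "lowest",q[q[:,2].argsort()[:4]].round(3).tolist(),"foremost",q[q[:,0].argsort()[-3:]].round(3).tolist())
    for a in np.arange(-.11,.08,.02):
        k=w[abs(w[:,2]-a)<.004]
        if len(k):print("  wood z%.2f x %.3f..%.3f y %.3f..%.3f n%d"%(a,k[:,0].min(),k[:,0].max(),k[:,1].min(),k[:,1].max(),len(k)))
E
python3 tips.py
```

```text
[0.4038 0.0957 0.2013] 5.8
side 340 steel rel min [ 0.094 -0.025 -0.138] max [ 0.146  0.025 -0.073] lowest [[0.128, -0.02, -0.138], [0.128, -0.022, -0.136], [0.128, 0.021, -0.136], [0.128, 0.002, -0.135]] foremost [[0.146, -0.022, -0.125], [0.146, -0.002, -0.121], [0.146, -0.021, -0.122]]
  wood z-0.11 x 0.132..0.140 y -0.023..0.019 n3
  wood z-0.09 x 0.094..0.094 y 0.005..0.005 n1
  wood z-0.07 x 0.076..0.107 y -0.008..0.011 n43
  wood z-0.05 x 0.060..0.093 y -0.005..0.012 n45
  wood z-0.03 x 0.045..0.079 y -0.004..0.011 n47
  wood z-0.01 x 0.032..0.062 y -0.003..0.012 n49
  wood z0.01 x 0.016..0.048 y -0.008..0.011 n49
  wood z0.03 x 0.009..0.033 y -0.003..0.016 n43
  wood z0.05 x -0.016..0.017 y -0.011..0.014 n26
top 297 steel rel min [ 0.097 -0.023 -0.134] max [ 0.149  0.023 -0.075] lowest [[0.129, 0.02, -0.134], [0.129, 0.018, -0.133], [0.127, 0.018, -0.13], [0.126, 0.021, -0.128]] foremost [[0.146, 0.017, -0.121], [0.148, -0.02, -0.124], [0.149, 0.018, -0.125]]
  wood z-0.11 x 0.101..0.101 y 0.009..0.009 n1
  wood z-0.09 x 0.117..0.117 y -0.009..-0.009 n1
  wood z-0.07 x 0.084..0.107 y -0.007..0.010 n28
  wood z-0.05 x 0.070..0.093 y -0.008..0.010 n31
  wood z-0.03 x 0.053..0.079 y -0.010..0.010 n31
  wood z-0.01 x 0.039..0.063 y -0.006..0.011 n31
  wood z0.01 x 0.040..0.048 y -0.007..0.010 n28
```

Request:
send_rows(rows=[{"dx": -15, "dy": 8, "dz": 0, "roll": 0, "jaw": 1}, {"dx": -15, "dy": 10, "dz": 0, "roll": 0, "jaw": 1}, {"dx": -15, "dy": 10, "dz": 0, "roll": 0, "jaw": 1}, {"dx": -12, "dy": 5, "dz": 0, "roll": 0, "jaw": 1}, {"dx": 0, "dy": 0, "dz": 0, "roll": 0, "jaw": 1}], force=60)

```text
time_s: 6.32
ee_pos: [0.4608, 0.1286, 0.1978]
eef_rot: [-3.141, -0.002, 3.133]
force: [-0.3, 0.2, -2.4]
grip_width: 0.0198
grip_force: 60.0
```

```bash
python3 tips.py
```

```text
[0.4608 0.1286 0.1978] 6.3167
side 326 steel rel min [ 0.092 -0.025 -0.138] max [ 0.147  0.025 -0.07 ] lowest [[0.128, -0.002, -0.138], [0.127, 0.019, -0.137], [0.129, 0.016, -0.137], [0.126, -0.004, -0.136]] foremost [[0.146, -0.021, -0.123], [0.146, 0.018, -0.122], [0.147, -0.002, -0.121]]
  wood z-0.11 x 0.126..0.141 y -0.023..0.016 n4
  wood z-0.09 x 0.090..0.093 y 0.005..0.005 n2
  wood z-0.07 x 0.078..0.108 y -0.006..0.011 n42
  wood z-0.05 x 0.062..0.093 y -0.005..0.012 n47
  wood z-0.03 x 0.044..0.078 y -0.009..0.013 n49
  wood z-0.01 x 0.033..0.061 y -0.004..0.011 n49
  wood z0.01 x 0.016..0.048 y -0.009..0.012 n51
  wood z0.03 x 0.011..0.033 y -0.004..0.012 n42
  wood z0.05 x -0.015..0.018 y -0.008..0.011 n23
top 279 steel rel min [ 0.096 -0.024 -0.137] max [ 0.146  0.022 -0.074] lowest [[0.13, 0.018, -0.137], [0.127, 0.02, -0.135], [0.127, 0.018, -0.131], [0.124, 0.021, -0.13]] foremost [[0.146, 0.0, -0.122], [0.146, 0.019, -0.121], [0.146, 0.016, -0.122]]
  wood z-0.07 x 0.085..0.106 y -0.009..0.009 n22
  wood z-0.05 x 0.081..0.093 y -0.010..0.010 n23
  wood z-0.03 x 0.068..0.078 y -0.008..0.010 n21
  wood z-0.01 x 0.061..0.061 y -0.000..-0.000 n1
```

Request:
send_rows(rows=[{"dx": -20, "dy": 0, "dz": 0, "roll": 0, "jaw": 1}, {"dx": -25, "dy": 0, "dz": 0, "roll": 0, "jaw": 1}, {"dx": -25, "dy": 0, "dz": 0, "roll": 0, "jaw": 1}, {"dx": -25, "dy": 0, "dz": 0, "roll": 0, "jaw": 1}, {"dx": -18, "dy": 0, "dz": 0, "roll": 0, "jaw": 1}, {"dx": -8, "dy": 0, "dz": 0, "roll": 0, "jaw": 1}, {"dx": 0, "dy": 0, "dz": 0, "roll": 0, "jaw": 1}, {"dx": 0, "dy": 0, "dz": 0, "roll": 0, "jaw": 1}])

```text
time_s: 7.08
ee_pos: [0.58, 0.1267, 0.199]
eef_rot: [-3.141, -0.001, 3.132]
force: [-0.3, 0.6, -1.6]
grip_width: 0.0198
grip_force: 60.0
```

Run:
```python
from h import *
o=get_obs();print(o["ee_pos"].round(4),o["force"].round(1))
c,P=cloud("side"); cv2.imwrite("pics/s4.png",cv2.resize(c["frame"][120:310,240:430,::-1],None,fx=3,fy=3))
```

```text
[0.58   0.1267 0.199 ] [-0.3  0.6 -1.6]
```

View pics/s4.png

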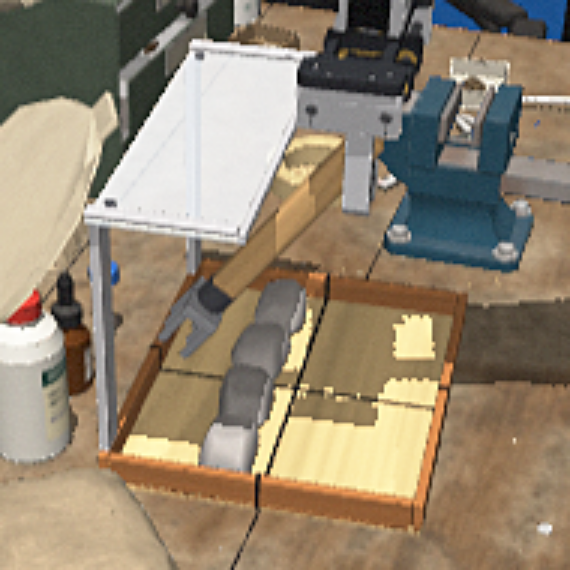

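The tines are under the shield behind the row, at about (185,335), clear of the pieces and the shield. I descend in steps.

Request:
send_rows(rows=[{"dx": -1, "dy": 0, "dz": 12, "roll": 0, "jaw": 1}, {"dx": 0, "dy": 0, "dz": 15, "roll": 0, "jaw": 1}, {"dx": 0, "dy": 0, "dz": 12, "roll": 0, "jaw": 1}, {"dx": 0, "dy": 0, "dz": 8, "roll": 0, "jaw": 1}, {"dx": 0, "dy": 0, "dz": 4, "roll": 0, "jaw": 1}, {"dx": 0, "dy": 0, "dz": 0, "roll": 0, "jaw": 1}, {"dx": 0, "dy": 0, "dz": 0, "roll": 0, "jaw": 1}])

```text
time_s: 7.72
ee_pos: [0.582, 0.127, 0.1487]
eef_rot: [3.142, 0.0, 3.132]
force: [0.1, 0.4, -1.9]
grip_width: 0.0202
grip_force: 60.0
```

```bash
cat > pcs.py <<'E'
from h import *
import sys
o=get_obs();print(o["ee_pos"].round(4),o["force"].round(1),o["time_s"])
c,P=cloud("side"); hsv=cv2.cvtColor(c["frame"],cv2.COLOR_RGB2HSV)
if len(sys.argv)>1: cv2.imwrite(sys.argv[1],cv2.resize(c["frame"][120:310,240:430,::-1],None,fx=3,fy=3))
B=P-np.array([.626,.095,0])
if 1:
    for n,Q,h in(("side",B,hsv),):
        m=(abs(B[...,0])<.12)&(abs(B[...,1])<.145)&(B[...,2]>.028)&(B[...,2]<.045)&(hsv[...,1]<60)
        k,l,s,_=cv2.connectedComponentsWithStats(m.astype(np.uint8))
        for i in range(1,k):
            if s[i,4]>25: q=Q[l==i]; print(n,s[i,4],"x %.3f..%.3f y %.3f..%.3f"%(*np.percentile(q[:,0],[1,99]),*np.percentile(q[:,1],[1,99])),"z",q[:,2].max().round(3))
E
python3 pcs.py; python3 tips.py | head -2
```

```text
[0.582  0.127  0.1487] [ 0.1  0.4 -1.9] 7.7167
side 47 x 0.012..0.032 y -0.113..-0.077 z 0.039
side 138 x 0.017..0.049 y -0.049..-0.004 z 0.041
side 44 x 0.085..0.102 y 0.011..0.055 z 0.045
side 184 x 0.016..0.051 y 0.013..0.060 z 0.039
side 35 x 0.056..0.073 y 0.040..0.056 z 0.045
side 204 x 0.015..0.049 y 0.083..0.128 z 0.042
[0.5821 0.127  0.149 ] 7.7667
side 186 steel rel min [ 0.093 -0.022 -0.104] max [ 0.22   0.024 -0.069] lowest [[0.132, 0.016, -0.104], [0.102, 0.021, -0.104], [0.104, 0.014, -0.104], [0.108, 0.015, -0.104]] foremost [[0.219, -0.001, -0.071], [0.22, 0.006, -0.072], [0.22, 0.006, -0.07]]
```

Request:
send_rows(rows=[{"dx": 4, "dy": 0, "dz": 0, "roll": 0, "jaw": 1}, {"dx": 6, "dy": 0, "dz": 0, "roll": 0, "jaw": 1}, {"dx": 8, "dy": 0, "dz": 0, "roll": 0, "jaw": 1}, {"dx": 8, "dy": 0, "dz": 0, "roll": 0, "jaw": 1}, {"dx": 9, "dy": 0, "dz": 0, "roll": 0, "jaw": 1}, {"dx": 9, "dy": 0, "dz": 0, "roll": 0, "jaw": 1}, {"dx": 9, "dy": 0, "dz": 0, "roll": 0, "jaw": 1}, {"dx": 9, "dy": 0, "dz": 0, "roll": 0, "jaw": 1}, {"dx": 9, "dy": 0, "dz": 0, "roll": 0, "jaw": 1}, {"dx": 9, "dy": 0, "dz": 0, "roll": 0, "jaw": 1}, {"dx": 7, "dy": 0, "dz": 0, "roll": 0, "jaw": 1}, {"dx": 4, "dy": 0, "dz": 0, "roll": 0, "jaw": 1}])

```text
time_s: 8.87
ee_pos: [0.49, 0.1278, 0.1486]
eef_rot: [3.142, 0.0, 3.132]
force: [0.3, 0.1, -1.0]
grip_width: 0.0197
grip_force: 60.0
```

```bash
python3 pcs.py pics/s5.png; python3 tips.py
```

```text
[0.49   0.1278 0.1486] [ 0.3  0.1 -1. ] 8.8667
side 138 x 0.013..0.047 y -0.119..-0.076 z 0.041
side 168 x 0.017..0.052 y -0.050..-0.006 z 0.04
side 54 x -0.006..0.011 y 0.011..0.056 z 0.044
side 203 x -0.067..-0.018 y 0.021..0.062 z 0.045
side 200 x 0.015..0.048 y 0.087..0.127 z 0.041
[0.4899 0.1278 0.1486] 8.9167
side 168 steel rel min [ 0.095 -0.026 -0.104] max [ 0.133  0.025 -0.073] lowest [[0.116, 0.019, -0.104], [0.102, 0.016, -0.104], [0.131, 0.002, -0.103], [0.106, 0.009, -0.103]] foremost [[0.132, 0.02, -0.103], [0.132, -0.02, -0.101], [0.133, 0.017, -0.102]]
  wood z-0.09 x 0.127..0.127 y -0.016..-0.016 n1
  wood z-0.07 x 0.077..0.107 y -0.004..0.012 n37
  wood z-0.05 x 0.061..0.093 y -0.006..0.012 n43
  wood z-0.03 x 0.048..0.078 y -0.002..0.013 n43
  wood z-0.01 x 0.032..0.062 y -0.006..0.012 n44
  wood z0.01 x 0.016..0.049 y -0.004..0.012 n47
  wood z0.03 x 0.011..0.033 y 0.000..0.012 n36
  wood z0.05 x -0.014..0.017 y 0.001..0.011 n20
top 201 steel rel min [ 0.091 -0.023 -0.103] max [ 0.134  0.023 -0.072] lowest [[0.113, 0.017, -0.103], [0.105, -0.021, -0.103], [0.109, -0.016, -0.103], [0.134, -0.002, -0.102]] foremost [[0.134, 0.019, -0.1], [0.134, -0.002, -0.102], [0.134, 0.017, -0.102]]
  wood z-0.07 x 0.099..0.108 y -0.008..0.010 n15
  wood z-0.05 x 0.084..0.096 y -0.009..0.010 n23
  wood z-0.03 x 0.076..0.079 y -0.004..0.000 n4
```

View pics/s5.png

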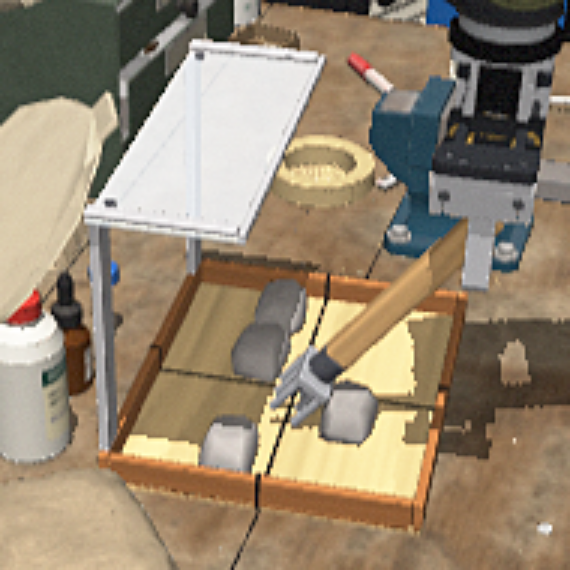

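The left inner piece now lies at about (350,412), forward of the line, and the grip has held. I do the same for the right inner piece.

Request:
send_rows(rows=[{"dx": 0, "dy": 0, "dz": -15, "roll": 0, "jaw": 1}, {"dx": 0, "dy": 0, "dz": -20, "roll": 0, "jaw": 1}, {"dx": 0, "dy": 0, "dz": -16, "roll": 0, "jaw": 1}, {"dx": 0, "dy": -20, "dz": 0, "roll": 0, "jaw": 1}, {"dx": 0, "dy": -24, "dz": 0, "roll": 0, "jaw": 1}, {"dx": -10, "dy": -20, "dz": 0, "roll": 0, "jaw": 1}, {"dx": -20, "dy": 0, "dz": 0, "roll": 0, "jaw": 1}, {"dx": -22, "dy": 0, "dz": 0, "roll": 0, "jaw": 1}, {"dx": -22, "dy": 0, "dz": 0, "roll": 0, "jaw": 1}, {"dx": -18, "dy": 0, "dz": 0, "roll": 0, "jaw": 1}, {"dx": 0, "dy": 0, "dz": 0, "roll": 0, "jaw": 1}, {"dx": 0, "dy": 0, "dz": 0, "roll": 0, "jaw": 1}])

```text
time_s: 10.02
ee_pos: [0.5824, 0.0628, 0.1985]
eef_rot: [-3.141, -0.002, 3.132]
force: [0.8, -0.3, -1.8]
grip_width: 0.0197
grip_force: 60.0
```

```bash
python3 pcs.py; python3 tips.py|head -7
```

```text
[0.5824 0.0628 0.1985] [ 0.8 -0.3 -1.8] 10.0167
side 143 x 0.013..0.047 y -0.118..-0.075 z 0.04
side 168 x 0.017..0.052 y -0.050..-0.007 z 0.04
side 179 x -0.068..-0.033 y 0.020..0.061 z 0.039
side 199 x 0.015..0.049 y 0.086..0.128 z 0.041
[0.5819 0.0629 0.1988] 10.0667
side 266 steel rel min [ 0.092 -0.029 -0.138] max [ 0.209  0.024 -0.073] lowest [[0.125, 0.018, -0.138], [0.127, 0.019, -0.138], [0.209, -0.028, -0.138], [0.209, -0.029, -0.135]] foremost [[0.147, -0.019, -0.12], [0.209, -0.029, -0.135], [0.209, -0.028, -0.138]]
  wood z-0.09 x 0.091..0.091 y 0.006..0.006 n1
  wood z-0.07 x 0.075..0.091 y 0.002..0.011 n16
  wood z-0.05 x 0.060..0.084 y 0.004..0.013 n27
  wood z-0.03 x 0.045..0.076 y 0.001..0.013 n37
  wood z-0.01 x 0.032..0.063 y -0.008..0.014 n44Traceback (most recent call last):
  File "tips.py", line 9, in <module>
    print(n,len(q),"steel rel min",q.min(0).round(3),"max",q.max(0).round(3), "lowest",q[q[:,2].argsort()[:4]].round(3).tolist(),"foremost",q[q[:,0].argsort()[-3:]].round(3).tolist())
                                   ~~~~~^^^
    return umr_minimum(a, axis, None, out, keepdims, initial, where)
ValueError: zero-size array to reduction operation minimum which has no identity
```

Request:
send_rows(rows=[{"dx": -1, "dy": 0, "dz": 12, "roll": 0, "jaw": 1}, {"dx": 0, "dy": 0, "dz": 15, "roll": 0, "jaw": 1}, {"dx": 0, "dy": 0, "dz": 12, "roll": 0, "jaw": 1}, {"dx": 0, "dy": 0, "dz": 8, "roll": 0, "jaw": 1}, {"dx": 0, "dy": 0, "dz": 4, "roll": 0, "jaw": 1}, {"dx": 0, "dy": 0, "dz": 0, "roll": 0, "jaw": 1}, {"dx": 0, "dy": 0, "dz": 0, "roll": 0, "jaw": 1}])

```text
time_s: 10.75
ee_pos: [0.5834, 0.0629, 0.1488]
eef_rot: [-3.142, 0.0, 3.132]
force: [-0.6, 0.4, -1.6]
grip_width: 0.0196
grip_force: 60.0
```

Request:
send_rows(rows=[{"dx": 4, "dy": 0, "dz": 0, "roll": 0, "jaw": 1}, {"dx": 6, "dy": 0, "dz": 0, "roll": 0, "jaw": 1}, {"dx": 8, "dy": 0, "dz": 0, "roll": 0, "jaw": 1}, {"dx": 8, "dy": 0, "dz": 0, "roll": 0, "jaw": 1}, {"dx": 9, "dy": 0, "dz": 0, "roll": 0, "jaw": 1}, {"dx": 9, "dy": 0, "dz": 0, "roll": 0, "jaw": 1}, {"dx": 9, "dy": 0, "dz": 0, "roll": 0, "jaw": 1}, {"dx": 9, "dy": 0, "dz": 0, "roll": 0, "jaw": 1}, {"dx": 9, "dy": 0, "dz": 0, "roll": 0, "jaw": 1}, {"dx": 9, "dy": 0, "dz": 0, "roll": 0, "jaw": 1}, {"dx": 7, "dy": 0, "dz": 0, "roll": 0, "jaw": 1}, {"dx": 4, "dy": 0, "dz": 0, "roll": 0, "jaw": 1}])

```text
time_s: 11.75
ee_pos: [0.4916, 0.0638, 0.1487]
eef_rot: [3.142, 0.001, 3.132]
force: [0.8, -0.7, -1.3]
grip_width: 0.0197
grip_force: 60.0
```

Request:
send_rows(rows=[{"dx": 0, "dy": 0, "dz": -15, "roll": 0, "jaw": 1}, {"dx": 0, "dy": 0, "dz": -20, "roll": 0, "jaw": 1}, {"dx": 0, "dy": 0, "dz": -20, "roll": 0, "jaw": 1}, {"dx": 0, "dy": 0, "dz": 0, "roll": 0, "jaw": 1}])

```text
time_s: 12.08
ee_pos: [0.4933, 0.0638, 0.2067]
eef_rot: [3.141, 0.005, 3.132]
force: [0.3, -0.5, -1.2]
grip_width: 0.0202
grip_force: 60.0
```

```bash
python3 pcs.py pics/s6.png; python3 tips.py
```

```text
[0.4933 0.0638 0.2067] [ 0.3 -0.5 -1.2] 12.0833
side 110 x 0.013..0.048 y -0.118..-0.072 z 0.04
side 165 x -0.067..-0.031 y -0.047..-0.007 z 0.04
side 190 x -0.068..-0.033 y 0.015..0.062 z 0.04
side 203 x 0.015..0.049 y 0.084..0.127 z 0.041
[0.4927 0.0638 0.2045] 12.1333
side 293 steel rel min [ 0.096 -0.023 -0.137] max [ 0.148  0.025 -0.074] lowest [[0.128, 0.017, -0.137], [0.125, 0.018, -0.136], [0.13, -0.021, -0.136], [0.131, 0.017, -0.135]] foremost [[0.147, -0.001, -0.12], [0.148, 0.019, -0.122], [0.148, 0.015, -0.121]]
  wood z-0.11 x 0.137..0.139 y -0.024..-0.022 n2
  wood z-0.09 x 0.091..0.124 y -0.019..0.003 n2
  wood z-0.07 x 0.076..0.108 y -0.008..0.010 n44
  wood z-0.05 x 0.061..0.094 y -0.001..0.013 n42
  wood z-0.03 x 0.048..0.078 y -0.004..0.011 n40
  wood z-0.01 x 0.032..0.063 y -0.004..0.015 n45
  wood z0.01 x 0.014..0.048 y -0.010..0.012 n52
  wood z0.03 x 0.011..0.034 y -0.008..0.013 n40
  wood z0.05 x -0.015..0.017 y -0.001..0.013 n18
top 295 steel rel min [ 0.096 -0.023 -0.134] max [ 0.148  0.023 -0.073] lowest [[0.129, 0.017, -0.134], [0.128, 0.022, -0.133], [0.128, 0.019, -0.132], [0.123, 0.022, -0.132]] foremost [[0.147, 0.02, -0.122], [0.147, 0.018, -0.122], [0.148, 0.001, -0.127]]
  wood z-0.11 x 0.135..0.135 y 0.003..0.003 n1
  wood z-0.07 x 0.083..0.106 y -0.008..0.010 n22
  wood z-0.05 x 0.069..0.093 y -0.008..0.010 n29
  wood z-0.03 x 0.054..0.078 y -0.006..0.011 n22
  wood z-0.01 x 0.045..0.063 y 0.001..0.011 n17
```

View pics/s6.png

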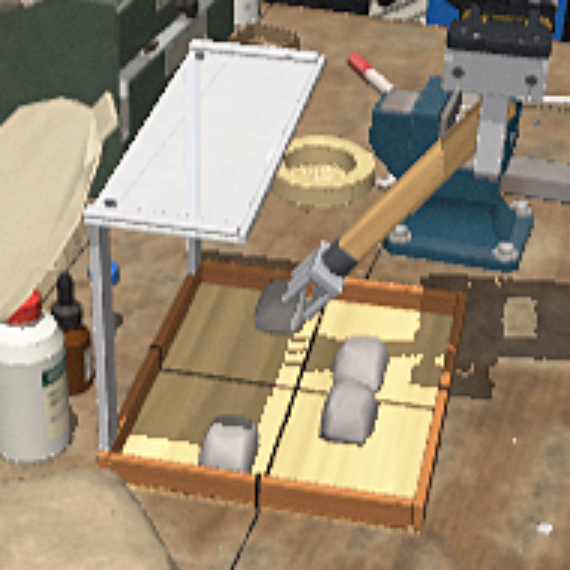

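All four pieces lie in separate quarters: the front two at (350,410) and (360,365), the rear two at (230,445) and (280,305). Now I carry the rake to open bench left of the bed.

Request:
send_rows(rows=[{"dx": 18, "dy": 0, "dz": 0, "roll": 0, "jaw": 1}, {"dx": 22, "dy": 10, "dz": 0, "roll": 0, "jaw": 1}, {"dx": 22, "dy": 25, "dz": 0, "roll": 0, "jaw": 1}, {"dx": 22, "dy": 30, "dz": 0, "roll": 0, "jaw": 1}, {"dx": 22, "dy": 30, "dz": 0, "roll": 0, "jaw": 1}, {"dx": 0, "dy": 30, "dz": 0, "roll": 0, "jaw": 1}, {"dx": 0, "dy": 30, "dz": 0, "roll": 0, "jaw": 1}, {"dx": 0, "dy": 30, "dz": 0, "roll": 0, "jaw": 1}, {"dx": 0, "dy": 30, "dz": 0, "roll": 0, "jaw": 1}, {"dx": 0, "dy": 25, "dz": 0, "roll": 0, "jaw": 1}, {"dx": 0, "dy": 15, "dz": 0, "roll": 0, "jaw": 1}, {"dx": 0, "dy": 0, "dz": 0, "roll": 0, "jaw": 1}])

```text
time_s: 13.23
ee_pos: [0.3878, 0.3216, 0.2015]
eef_rot: [-3.14, -0.002, 3.134]
force: [0.3, 0.3, -3.1]
grip_width: 0.0199
grip_force: 60.0
```

Request:
send_rows(rows=[{"dx": 0, "dy": 0, "dz": 20, "roll": 0, "jaw": 1}, {"dx": 0, "dy": 0, "dz": 20, "roll": 0, "jaw": 1}, {"dx": 0, "dy": 0, "dz": 15, "roll": 0, "jaw": 1}, {"dx": 0, "dy": 0, "dz": 8, "roll": 0, "jaw": 1}, {"dx": 0, "dy": 0, "dz": 3, "roll": 0, "jaw": 1}, {"dx": 0, "dy": 0, "dz": 0, "roll": 0, "jaw": 1}, {"dx": 0, "dy": 0, "dz": 0, "roll": 0, "jaw": 1}])

```text
time_s: 13.82
ee_pos: [0.389, 0.3191, 0.1374]
eef_rot: [-3.141, 0.001, 3.132]
force: [-0.6, -1.3, 3.1]
grip_width: 0.0198
grip_force: 60.0
```

```bash
sed -i 's/(P\[...,2\]>.045)/(P[...,2]>-.004)/' tips.py; python3 tips.py
```

```text
[0.389  0.3191 0.1374] 13.8167
side 487 steel rel min [ 0.097 -0.026 -0.138] max [ 0.152  0.023 -0.072] lowest [[0.136, -0.017, -0.138], [0.131, 0.017, -0.138], [0.134, -0.02, -0.138], [0.119, 0.002, -0.138]] foremost [[0.151, 0.017, -0.119], [0.151, 0.015, -0.118], [0.152, 0.004, -0.134]]
  wood z-0.11 x 0.145..0.150 y -0.024..0.017 n3
  wood z-0.09 x 0.121..0.128 y -0.024..-0.023 n2
  wood z-0.07 x 0.083..0.112 y -0.010..0.010 n47
  wood z-0.05 x 0.064..0.098 y -0.007..0.011 n63
  wood z-0.03 x 0.047..0.081 y -0.007..0.010 n60
  wood z-0.01 x 0.034..0.066 y -0.007..0.011 n65
  wood z0.01 x 0.018..0.049 y -0.006..0.013 n77
  wood z0.03 x 0.010..0.033 y -0.007..0.013 n59
top 285 steel rel min [ 0.099 -0.024 -0.138] max [ 0.155  0.022 -0.071] lowest [[0.107, 0.017, -0.138], [0.155, 0.0, -0.137], [0.128, -0.024, -0.136], [0.154, -0.022, -0.135]] foremost [[0.154, -0.022, -0.135], [0.155, 0.02, -0.132], [0.155, 0.0, -0.137]]
  wood z-0.07 x 0.107..0.111 y -0.009..0.008 n13
  wood z-0.05 x 0.090..0.100 y -0.011..0.010 n25
  wood z-0.03 x 0.073..0.083 y -0.008..0.009 n22
  wood z-0.01 x 0.060..0.068 y 0.000..0.009 n9
```

Request:
send_rows(rows=[{"dx": 0, "dy": 0, "dz": 0, "roll": 0, "jaw": 1}, {"dx": 0, "dy": 0, "dz": 0, "roll": 0, "jaw": 1}, {"dx": -6, "dy": 0, "dz": -4, "roll": 0, "jaw": 1}, {"dx": -9, "dy": 0, "dz": -6, "roll": 0, "jaw": 1}, {"dx": -11, "dy": 0, "dz": -6, "roll": 0, "jaw": 1}, {"dx": -13, "dy": 0, "dz": -6, "roll": 0, "jaw": 1}, {"dx": -13, "dy": 0, "dz": -6, "roll": 0, "jaw": 1}, {"dx": 0, "dy": 0, "dz": 0, "roll": 0, "jaw": 1}], force=5)

```text
time_s: 14.58
ee_pos: [0.4427, 0.3192, 0.1663]
eef_rot: [3.141, 0.001, 3.131]
force: [0.1, -0.2, 1.9]
grip_width: 0.02
grip_force: 5.0
```

```bash
python3 tips.py
```

```text
[0.4427 0.3192 0.1663] 14.5833
side 400 steel rel min [ 0.06  -0.029 -0.168] max [ 0.22   0.024 -0.095] lowest [[0.071, 0.005, -0.168], [0.087, -0.021, -0.167], [0.19, 0.003, -0.166], [0.09, -0.011, -0.166]] foremost [[0.202, -0.029, -0.165], [0.219, 0.01, -0.162], [0.22, 0.005, -0.164]]
  wood z-0.09 x 0.046..0.073 y -0.003..0.011 n47
  wood z-0.07 x 0.038..0.066 y -0.007..0.010 n45
  wood z-0.05 x 0.028..0.056 y -0.007..0.011 n50
  wood z-0.03 x 0.021..0.048 y -0.006..0.012 n48
  wood z-0.01 x 0.013..0.039 y -0.006..0.010 n46
  wood z0.01 x 0.010..0.031 y -0.004..0.012 n45
  wood z0.03 x 0.009..0.023 y -0.005..0.014 n36
  wood z0.05 x 0.010..0.012 y 0.007..0.010 n4
top 20 steel rel min [ 0.082 -0.007 -0.166] max [ 0.219  0.023 -0.117] lowest [[0.19, 0.002, -0.166], [0.219, 0.008, -0.162], [0.1, 0.022, -0.151], [0.099, 0.002, -0.148]] foremost [[0.1, 0.022, -0.151], [0.19, 0.002, -0.166], [0.219, 0.008, -0.162]]
```

Request:
send_rows(rows=[{"dx": -6, "dy": 0, "dz": -2, "roll": 0, "jaw": 1}, {"dx": -9, "dy": 0, "dz": -3, "roll": 0, "jaw": 1}, {"dx": -10, "dy": 0, "dz": -2, "roll": 0, "jaw": 1}, {"dx": -10, "dy": 0, "dz": -2, "roll": 0, "jaw": 1}, {"dx": -10, "dy": 0, "dz": -1, "roll": 0, "jaw": 1}, {"dx": -10, "dy": 0, "dz": -1, "roll": 0, "jaw": 1}, {"dx": -8, "dy": 0, "dz": 0, "roll": 0, "jaw": 1}, {"dx": -8, "dy": 0, "dz": 0, "roll": 0, "jaw": 1}, {"dx": 0, "dy": 0, "dz": 0, "roll": 0, "jaw": 1}])

```text
time_s: 15.43
ee_pos: [0.513, 0.3185, 0.1766]
eef_rot: [3.141, 0.001, 3.132]
force: [-0.5, -0.2, 3.7]
grip_width: 0.02
grip_force: 5.0
```

```bash
python3 tips.py
```

```text
[0.513  0.3185 0.1766] 15.4333
side 15 steel rel min [ 0.117 -0.029 -0.177] max [ 0.189  0.026 -0.15 ] lowest [[0.119, -0.011, -0.177], [0.121, 0.026, -0.176], [0.12, 0.014, -0.175], [0.117, -0.014, -0.175]] foremost [[0.158, 0.006, -0.159], [0.184, -0.026, -0.155], [0.189, -0.029, -0.15]]
  wood z-0.11 x 0.002..0.026 y -0.000..0.012 n30
  wood z-0.09 x 0.000..0.024 y 0.005..0.010 n36
  wood z-0.07 x -0.000..0.022 y 0.004..0.013 n38
  wood z-0.05 x -0.003..0.021 y 0.004..0.011 n41
  wood z-0.03 x -0.005..0.018 y 0.003..0.012 n42
  wood z-0.01 x -0.005..0.018 y 0.003..0.013 n47
  wood z0.01 x -0.010..0.015 y 0.005..0.012 n15
  wood z0.03 x 0.011..0.015 y 0.004..0.010 n9
  wood z0.05 x 0.012..0.012 y 0.007..0.009 n3
top 9 steel rel min [ 0.149 -0.015 -0.176] max [ 0.193  0.016 -0.137] lowest [[0.152, 0.009, -0.176], [0.149, 0.008, -0.173], [0.189, -0.008, -0.152], [0.189, -0.015, -0.15]] foremost [[0.191, -0.003, -0.143], [0.192, -0.007, -0.146], [0.193, -0.0, -0.143]]
```

Request:
send_rows(rows=[{"dx": -7, "dy": 0, "dz": 0, "roll": 0, "jaw": 1}, {"dx": -7, "dy": 0, "dz": -1, "roll": 0, "jaw": 1}, {"dx": 0, "dy": 0, "dz": 0, "roll": 0, "jaw": 1}, {"dx": 0, "dy": 0, "dz": 0, "roll": 0, "jaw": 1}])

```text
time_s: 15.87
ee_pos: [0.5258, 0.3183, 0.1769]
eef_rot: [-3.141, -0.001, 3.132]
force: [-0.6, 0.8, -2.3]
grip_width: 0.0199
grip_force: 5.0
```

```bash
python3 tips.py|sed -n 1,9p
```

```text
[0.5258 0.3183 0.1769] 15.8667
side 12 steel rel min [ 0.105 -0.028 -0.176] max [ 0.176  0.027 -0.149] lowest [[0.105, -0.016, -0.176], [0.137, 0.005, -0.176], [0.119, -0.028, -0.176], [0.108, 0.027, -0.175]] foremost [[0.144, 0.013, -0.156], [0.146, 0.003, -0.162], [0.176, -0.027, -0.149]]
  wood z-0.11 x -0.003..0.021 y 0.000..0.011 n30
  wood z-0.09 x -0.004..0.020 y 0.002..0.012 n35
  wood z-0.07 x -0.005..0.019 y 0.003..0.011 n37
  wood z-0.05 x -0.006..0.018 y -0.004..0.011 n43
  wood z-0.03 x -0.007..0.015 y -0.002..0.012 n39
  wood z-0.01 x -0.008..0.014 y 0.003..0.011 n39
  wood z0.01 x -0.010..0.014 y 0.006..0.009 n8
```

Request:
send_rows(rows=[{"dx": 0, "dy": 0, "dz": 2, "roll": 0, "jaw": 1}, {"dx": -6, "dy": 0, "dz": 0, "roll": 0, "jaw": 1}, {"dx": -5, "dy": 0, "dz": 0, "roll": 0, "jaw": 1}, {"dx": 0, "dy": 0, "dz": 0, "roll": 0, "jaw": 1}])

```text
time_s: 16.3
ee_pos: [0.5376, 0.3184, 0.1756]
eef_rot: [3.141, 0.001, 3.132]
force: [0.4, -0.2, 1.5]
grip_width: 0.0196
grip_force: 5.0
```

```bash
python3 tips.py|sed -n 1,9p; python3 pcs.py pics/s7.png; python3 -c "
from h import *
c=camera('side');cv2.imwrite('pics/s8.png',cv2.resize(c['frame'][150:400,260:460,::-1],None,fx=2.4,fy=2.4))"
```

```text
[0.5376 0.3184 0.1756] 16.3
side 10 steel rel min [ 0.092 -0.027 -0.175] max [ 0.159  0.019 -0.153] lowest [[0.125, 0.007, -0.175], [0.093, -0.008, -0.174], [0.107, -0.027, -0.174], [0.095, 0.006, -0.173]] foremost [[0.132, 0.013, -0.155], [0.133, 0.007, -0.158], [0.159, -0.024, -0.153]]
  wood z-0.11 x -0.012..0.011 y 0.005..0.011 n26
  wood z-0.09 x -0.012..0.012 y -0.000..0.011 n38
  wood z-0.07 x -0.011..0.011 y -0.004..0.012 n41
  wood z-0.05 x -0.011..0.012 y 0.002..0.013 n44
  wood z-0.03 x -0.011..0.011 y -0.005..0.011 n41
  wood z-0.01 x -0.011..0.012 y 0.002..0.012 n44
  wood z0.01 x -0.010..0.013 y -0.003..0.008 n9
[0.5371 0.3184 0.1756] [-0.9 -0.5  2. ] 16.4
side 144 x 0.012..0.047 y -0.118..-0.075 z 0.041
side 58 x -0.047..-0.031 y -0.044..-0.003 z 0.039
side 119 x -0.055..-0.032 y 0.019..0.062 z 0.04
side 195 x 0.014..0.049 y 0.085..0.128 z 0.042
```

View pics/s8.png

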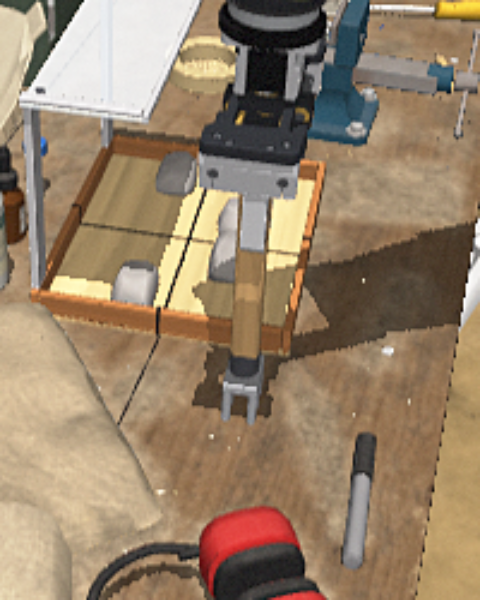

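The rake stands upright on the bench, with its tines at (240,415) clear of the bed, and the pieces lie in place. I open the jaw, then back off towards the robot.

Request:
send_rows(rows=[{"dx": 0, "dy": 0, "dz": 0, "roll": 0, "jaw": -0.5}, {"dx": 0, "dy": 0, "dz": 0, "roll": 0, "jaw": -1}, {"dx": 0, "dy": 0, "dz": 0, "roll": 0, "jaw": -1}, {"dx": 0, "dy": 0, "dz": 0, "roll": 0, "jaw": -1}, {"dx": 0, "dy": 0, "dz": 0, "roll": 0, "jaw": -1}, {"dx": 0, "dy": 0, "dz": 0, "roll": 0, "jaw": -1}, {"dx": 0, "dy": 0, "dz": 0, "roll": 0, "jaw": -1}, {"dx": 0, "dy": 0, "dz": 0, "roll": 0, "jaw": -1}, {"dx": 0, "dy": 0, "dz": 0, "roll": 0, "jaw": -1}, {"dx": 0, "dy": 0, "dz": 0, "roll": 0, "jaw": -1}, {"dx": 0, "dy": 0, "dz": 0, "roll": 0, "jaw": -1}, {"dx": 0, "dy": 0, "dz": 0, "roll": 0, "jaw": -1}])

```text
time_s: 17.5
ee_pos: [0.5367, 0.3184, 0.1754]
eef_rot: [-3.142, -0.0, 3.132]
force: [-0.7, -0.7, 0.2]
grip_width: 0.0935
grip_force: 0.0
```

Request:
send_rows(rows=[{"dx": 10, "dy": 0, "dz": 0, "roll": 0, "jaw": -1}, {"dx": 25, "dy": 0, "dz": 0, "roll": 0, "jaw": -1}, {"dx": 30, "dy": 0, "dz": 0, "roll": 0, "jaw": -1}, {"dx": 30, "dy": 0, "dz": 0, "roll": 0, "jaw": -1}, {"dx": 30, "dy": 0, "dz": 0, "roll": 0, "jaw": -1}, {"dx": 15, "dy": 0, "dz": 0, "roll": 0, "jaw": -1}, {"dx": 0, "dy": 0, "dz": 0, "roll": 0, "jaw": -1}, {"dx": 0, "dy": 0, "dz": 0, "roll": 0, "jaw": -1}])

```text
time_s: 18.17
ee_pos: [0.3968, 0.3199, 0.176]
eef_rot: [3.141, 0.001, 3.133]
force: [0.1, 0.9, -0.9]
grip_width: 0.0941
grip_force: 0.0
```

```bash
python3 pcs.py
python3 - <<'E'
from h import *
c,P=cloud("side"); h=cv2.cvtColor(c["frame"],cv2.COLOR_RGB2HSV)
for z in(.02,.05,.1,.15,.2,.235):
    m=(abs(P[...,0]-.537)<.05)&(abs(P[...,1]-.318)<.05)&(abs(P[...,2]-z)<.004); q=P[m]; print(z,len(q),q.min(0).round(3) if len(q) else"",q.max(0).round(3) if len(q) else "")
E
```

```text
[0.3968 0.3199 0.176 ] [ 0.1  0.9 -0.9] 18.1667
side 140 x 0.013..0.047 y -0.120..-0.074 z 0.04
side 77 x -0.049..-0.031 y -0.045..-0.006 z 0.04
side 131 x -0.057..-0.032 y 0.017..0.062 z 0.04
side 197 x 0.015..0.049 y 0.085..0.129 z 0.041
0.02 26 [0.522 0.297 0.016] [0.552 0.343 0.023]
0.05 38 [0.524 0.315 0.046] [0.55  0.334 0.054]
0.1 36 [0.525 0.32  0.097] [0.548 0.33  0.104]
0.15 46 [0.525 0.314 0.146] [0.549 0.332 0.154]
0.2 47 [0.525 0.312 0.196] [0.548 0.33  0.204]
0.235 58 [0.525 0.31  0.231] [0.548 0.332 0.239]
```

The rake stands free and vertical, 225 mm to the left of the bed's centre along y, and all four pieces are in place.

```bash
python3 -c "
from station import *
print(hand_in())"
```

```text
the job is handed in; nothing more can be done
None
```

The job is handed in at about 18 s of the 42 s allowed: by the last camera measurements one piece lies in each quarter, about 30 mm or more from both lines, and the rake stands upright on the bench left of the bed; the hand-in returned no verdict.

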